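Clamp a cast brass ingot on the sawing board

ROBOT

A 6-joint arm with a two-finger parallel gripper is mounted at the origin on a cart in front of the work surface, level with it; the furniture and walls round the work are solid. World frame = base frame: x ahead of the robot, y to its left, z up, the work surface at z = 0. Lengths are in m, angles in rad, forces in N, time in s.
With the tool pointing down it reaches from about 0.35 to 0.975 m from the base axis. Payload 4.9 kg.
Tool frame: the origin (TCP) lies at the very end of the fingers, on their centre line; the grasp point (between the pads) lies 19 mm behind it; z points along the fingers, x is the direction in which the jaws open and shut, and the axes are right-handed (so a half turn about z gives the same grasp; the last joint's range is limited). The gripper opens to 85 mm and grips with 20 to 120 N. Pads are 22 mm wide; open, the fingers measure 114 mm over their backs; the gripper's body (76 mm by 85 mm) begins 54 mm behind the grasp point. The pads swing forward as they close: fully open they stand 13 mm farther back than shut.
Start: joints at [-1.428, 0.053, 1.613, -0, 1.476, -0.119], TCP at [0.162, -0.604, 0.231] pointing down, gripper open.
Joint ranges: [-3.01, 3.01], [-1.01, 2.22], [0.06, 2.58], [-1.02, 4.17], [0.09, 2.62], [-3.14, 3.14]. Speed limits (rad/s): [2.57, 2.57, 3.14, 3.14, 3.14, 3.14].

INTERFACE

Orientations are given as a rotation vector (axis times angle).
In Python, from station import readout, viewer, ctrl, nets gives the robot as it stands. The module is installed in compiled form; this text tells all that it offers.
- The arm moves only by the tool step_arm, never from a script. Its argument "moves" is a list that holds one entry, the list of rows, each a list of 4 numbers: the shift along the world's x, y, z in cm, then the turn about the world's z in rad. In form: [[[dx, dy, dz, yaw], ...]]. A call has 1 to 10 rows; each row shifts and turns the commanded pose from where the row before left it; what a row does not reach is not made up. A row lasts 1/12 s, in which the tool goes at most 41.7 mm and 7.16 degrees, less where a joint would pass 70% of its speed; a pose out of reach is approached as far as the arm can. A call is refused whole if a number of a shift passes 4.17 or a number of a turn 0.125, either way. A call with a gripper value outside its range is refused whole. "grip" is the closure, from 0 (fully open) to 1 (shut), set as the call begins (left out, the last holds). The fingers move at their own pace and stop on an object; "squeeze" is the grip in N (left out, the last holds). Time passes only in rows, so rows that do not move let the fingers close. It gives the time, the measured TCP pose, the force and the opening at its end, in the units of the state.
- readout.get_obs(): the state, without advancing time (a new reading comes with each control period).
- viewer.get_image(name): name is "scene" or "top" or "wrist"; returns the picture (384x512x3 uint8, blue, green, red); there is no depth.
- viewer.calibration(name): a dict with "camera_matrix" (3x3 intrinsics, pixels), "R" (3x3) and "t" (3): a world point X has camera coordinates R X + t. Camera axes: x right, y down, z forward; pixel columns grow to the right and rows downward; lengths in m; the calibration is good to about 2 mm. A picture is of the moment at which its call begins: read the wrist's pose just before it. calibration takes no time and is no camera call; for the wrist camera it gives the pose at the moment of the call.
- ctrl.finish_job(): hands the job in, once; it reports no verdict.
Trained networks look in the newest picture that a camera, given by its name, has taken for a name from the list of things; names that differ only in an ending like _2 or _b are one class to them, and where a whole thing is asked for, a point or a joint stands for the part that bears it (a point fixed in the world has none). Each returns a list of dicts, best first, with "confidence" (0 to 1); they miss things now and then, are a little off and sometimes report something else, mostly with a low value. They report only what shows in the picture. A call takes as long as a camera call.
- nets.masks_of(camera, thing): "region" (384x512 bool, what is visible of it) and "box" ([left, top, right, bottom] in pixels, round what is visible of it).
- nets.pinpoint(camera, thing): "at" ([column, row] in pixels: a listed point, or the origin of a listed thing).
The state is a dict: "t": time; "q": joint angles; "dq": joint speeds; "effort": joint torques, N m; "tool_pos": TCP position; "tool_rot": TCP orientation; "contact_force": force on the tool from outside, world axes, zero at the start; "wrist_torque": the same for the moment, N m; "opening": finger opening in m.
Only numpy, scipy, OpenCV 4.12 (cv2) and the standard library are available. Lean on these libraries where they do the work, as an engineer would, in place of code of your own. Each camera call takes 0.05 s, during which the arm holds its last target. There are 200 camera calls.

TASK

The rough pouring stub of the cast brass ingot is to be sawn off. Lay the ingot flat on the wooden sawing board, its plain end up against the steel end stop, its long side against the two locating pins and its stub sticking out over the open end of the board. Then push the toggle clamp's handle down over centre to its stop, so that the rubber foot holds the ingot tight, and leave the other tools lying where they are.

Things in the scene. Friction and masses are not known exactly. Their poses are not given: they have to be found in the camera images.
- ingot: Cast brass bar, body 28 x 140 x 16 mm (x, y, z) with rounded edges, about 0.5 kg, lying flat and loose on the worktop. Its tapered round pouring stub (12 to 15 mm thick, 19 mm long) sticks out of the end at -y; the end at +y is plain. Origin: centre of the underside of the 140 mm body (stub not counted); z up.
- stub_end (a point): Centre of the outer end of the ingot's pouring stub, 89 mm from the ingot's origin along its -y and 8 mm above its underside.
- sawing_board: Wooden board fixed to the worktop, 90 mm wide (x -45 to 45), y from -105 mm (open end) to +120 mm, 18 mm thick. Origin: on the worktop, z up. Its toggle clamp has a steel bracket at y = 50 to 108 mm, a bar with a foot pointing to -y and a handle on the +y side. An ingot touching pins and stop has its axes parallel to the board's and its origin at (0, -50, 18) mm in the board's frame.
- end_stop (a point): Foot of the end stop's face that looks to the board's -y, at (0, 20, 18) mm in the board's frame. The stop is a steel block 34 mm wide (x), 10 mm thick and 12 mm high.
- front_pin (a point): Foot of the locating pin near the open end, (18, -92, 18) mm in the board's frame: upright steel pin, 8 mm thick, standing 11 mm above the board. Fingers fit between the two pins.
- rear_pin (a point): Foot of the locating pin near the end stop, (18, 2, 18) mm in the board's frame: same size as the other.
- handle_pivot (a point): Axis of the clamp handle on the bracket, at (0, 84, 30) mm in the board's frame. The handle turns about the board's x axis. A thick upright dust pipe with a red lever stands behind and to the left of the shut handle, about 0.2 m off: keep the wrist clear of it.
- clamp_handle (a joint): Clamp handle angle (rad). 0: open, handle raised 57 degrees above level, foot lifted; it stays so by itself. Grows as the handle is pushed over towards the board's +y and down. The foot meets the ingot at about 0.7; dead centre 1.00; 1.11: locked on its stop, handle pointing to +y, 6 degrees below level. Needs about 2 to 5 N at the grip, then snaps over.
- handle_grip (a point): Point on the middle line of the black grip (bar 16 mm wide along x, 14 mm thick; it runs from 70 mm nearer the pivot to 35 mm beyond this point). The point lies 110 mm along the handle from the pivot and 22 mm to the handle's upper side (the side that faces the foot when open). Open, it stands about 135 mm above the worktop, locked about 35 mm.
- clamp_foot: Round rubber foot, 20 mm across and 14 mm high, sprung on a spindle at the end of the clamp's bar. Open, it hangs well above the board, near the end stop; shut, it stands about over x = 0, y = 0 of the board's frame, gives by a few mm and presses with about 20 N. Origin: centre of its underside.
- goblet: Clear plastic beaker, 76 mm across and 65 mm high, a bystander. Origin: centre of its underside.
- half_round_file: Half-round file with a wooden handle, 250 mm long, 21 mm high, a bystander. Origin: centre of its underside.
- round_pliers: Black-handled pliers, 53 x 144 x 10 mm, lying flat, a bystander. Origin: centre of its underside.

How it is judged:
At the end, for the whole second after the job is handed in: The ingot lies flat on the board, at rest, within 5 mm of the pins and 6 mm of the end stop, parallel to the board within 4 degrees, stub over the open end; the handle is past dead centre (above 1.05 rad) and the foot presses on the ingot with more than 10 N (x of ingot in the frame of sawing_board between -0.005 and 0.004 m and y of ingot in the frame of sawing_board between -0.056 and -0.044 m and z of ingot in the frame of sawing_board between 0.015 and 0.0205 m and y of stub_end in the frame of sawing_board below -0.125 m and angle between the y axis of ingot and the y axis of sawing_board, either way round below 0.07 rad and value of joint clamp_handle above 1.05 rad and contact force between clamp_foot and ingot above 10 N and linear speed of ingot below 0.01 m/s); the robot touches nothing.
It fails at once if the clear beaker is pushed more than 30 mm (distance of goblet from where it was at the start of the episode above 0.03 m).
It fails at once if the half-round file is pushed more than 30 mm (distance of half_round_file from where it was at the start of the episode above 0.03 m).
It fails at once if the black-handled pliers is pushed more than 30 mm (distance of round_pliers from where it was at the start of the episode above 0.03 m).
It also fails if it takes over 51 s, if anything falls off the work surface, if the arm or the gripper's body presses on something with over 40 N, if the wrist force passes 120 N, or if a joint passes its speed limit or range.

## Working session

There is one attempt and no reset: what is moved stays moved. The work goes in short steps, Python scripts to look and compute and a tool call to move; the robot and the scene stay as the last step left them, time stands still between calls to the robot, and variables do not carry over. Pictures are saved under pics/ and viewed, about 8 in all and at most 12, crops included, and the job is handed in when it is done.

Besides the shell and the picture viewer there is one more tool, called as name([rows], argument=value, ...), one row to a line, values as JSON. step_arm: Moves the arm, as the interface text tells. Its arguments: {"type":"object","properties":{"moves":{"type":"array","items":{"type":"array","items":{"type":"array","items":{"type":"number"}}}},"grip":{"type":"number"},"squeeze":{"type":"number"}},"required":["moves"]}

```bash
mkdir -p pics
cat > h.py <<'E'
import numpy as np, cv2
from station import readout, viewer, ctrl, nets
def ray(cam,px):
    c=viewer.calibration(cam);K=np.array(c["camera_matrix"]);R=np.array(c["R"]);t=np.array(c["t"]).ravel()
    d=R.T@np.linalg.solve(K,[px[0],px[1],1]);return -R.T@t,d
def onz(cam,px,z):
    o,d=ray(cam,px);return o+d*(z-o[2])/d[2]
def proj(cam,X):
    c=viewer.calibration(cam);p=np.array(c["camera_matrix"])@(np.array(c["R"])@np.array(X)+np.array(c["t"]).ravel());return p[:2]/p[2]
E
python3 - <<'E'
from h import *
np.set_printoptions(precision=3,suppress=True)
a=viewer.get_image("scene");b=viewer.get_image("top")
cv2.imwrite("pics/s1.png",a);cv2.imwrite("pics/t1.png",b)
Z=dict(ingot=0,stub_end=.008,sawing_board=0,end_stop=.018,front_pin=.018,rear_pin=.018,handle_pivot=.03,handle_grip=.135,goblet=0,half_round_file=0,round_pliers=0)
for n,z in Z.items():
    for cam in("top","scene"):
        for r in nets.pinpoint(cam,n)[:2]: print(n,cam,np.array(r["at"]),round(r["confidence"],2),onz(cam,r["at"],z))
o=readout.get_obs();print(o["t"],o["tool_pos"],o["tool_rot"])
for c in("top","scene"):print(c,ray(c,(256,192)))
E
```

```text
ingot top [329.7 208. ] 0.75 [ 0.424 -0.37   0.   ]
stub_end top [337.6 232.3] 0.79 [ 0.351 -0.39   0.008]
sawing_board top [279.3 194.5] 0.8 [ 0.468 -0.22   0.   ]
sawing_board scene [269.8 223. ] 0.64 [ 0.465 -0.21   0.   ]
end_stop top [272.4 191.8] 0.97 [ 0.476 -0.199  0.018]
end_stop top [234.  195.2] 0.4 [ 0.468 -0.084  0.018]
end_stop scene [267.1 217.6] 0.71 [ 0.47  -0.206  0.018]
front_pin top [308.4 185.5] 0.75 [ 0.492 -0.306  0.018]
front_pin scene [279.4 203.2] 0.8 [ 0.484 -0.291  0.018]
front_pin scene [217.5 216.2] 0.2 [ 0.589 -0.135  0.018]
rear_pin top [276.4 189.8] 0.92 [ 0.482 -0.211  0.018]
rear_pin top [253.7 154.4] 0.72 [ 0.59  -0.145  0.018]
rear_pin scene [262.2 214.9] 0.93 [ 0.49  -0.21   0.018]
handle_pivot top [233.1 196. ] 0.67 [ 0.465 -0.082  0.03 ]
handle_pivot top [248.1 196.4] 0.55 [ 0.463 -0.126  0.03 ]
handle_pivot scene [252.4 225. ] 0.59 [ 0.472 -0.138  0.03 ]
handle_grip top [233.8 197. ] 0.64 [ 0.456 -0.091  0.135]
handle_grip top [276.3 194.7] 0.63 [ 0.46  -0.204  0.135]
handle_grip scene [243.9 199. ] 0.62 [ 0.461 -0.092  0.135]
goblet top [329.8 209. ] 0.71 [ 0.421 -0.371  0.   ]
goblet top [316.6 148.3] 0.57 [ 0.607 -0.338  0.   ]
goblet scene [252.4 188.8] 0.87 [ 0.62  -0.344  0.   ]
goblet scene [266.7 193.4] 0.21 [ 0.566 -0.345  0.   ]
half_round_file top [253.6 149.4] 0.83 [ 0.608 -0.145  0.   ]
half_round_file top [269.3 195.5] 0.67 [ 0.466 -0.19   0.   ]
half_round_file scene [218.6 218.5] 0.84 [ 0.598 -0.149  0.   ]
round_pliers top [173.2 171.8] 0.73 [0.545 0.101 0.   ]
round_pliers top [251.8 154.4] 0.26 [ 0.593 -0.14   0.   ]
round_pliers scene [168.2 273.8] 0.87 [0.542 0.106 0.   ]
1.2 [ 0.162 -0.604  0.231] [-2.492  1.913 -0.   ]
top (array([ 0.396, -0.155,  1.163]), array([ 0.07 ,  0.005, -0.998]))
scene (array([-0.11 ,  0.653,  0.676]), array([ 0.51 , -0.71 , -0.486]))
```

Run:
```python
import cv2
a=cv2.imread("pics/s1.png")[150:320,120:340];b=cv2.imread("pics/t1.png")[120:260,160:370]
cv2.imwrite("pics/s1c.png",cv2.resize(a,None,fx=3.5,fy=3.5,interpolation=2));cv2.imwrite("pics/t1c.png",cv2.resize(b,None,fx=3.8,fy=3.8,interpolation=2))
```

```text
(no output)
```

View pics/t1c.png

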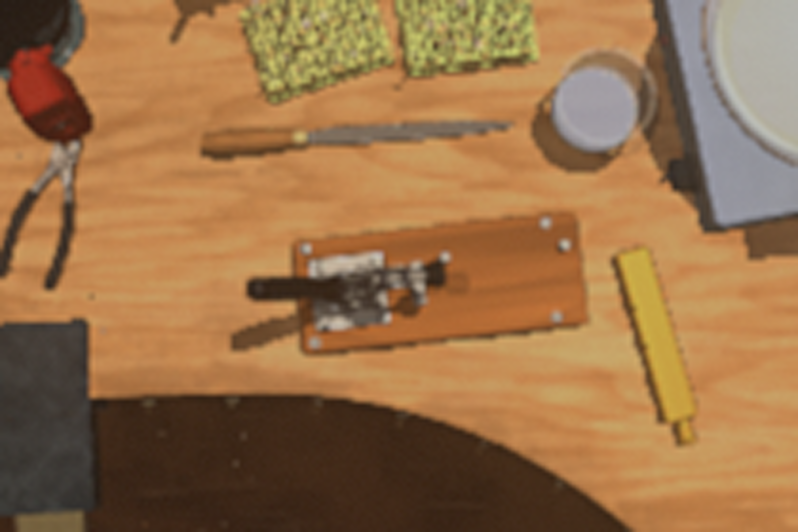

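View pics/s1c.png

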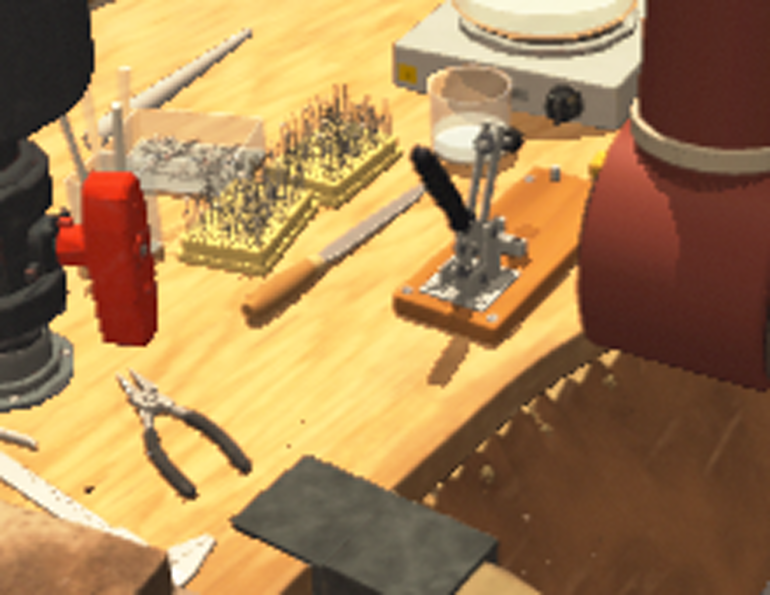

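step_arm([
  [[2.5, 2.3, 0, 0], [2.5, 2.3, 0, 0], [2.5, 2.3, 0, 0], [2.5, 2.3, 0, 0], [2.5, 2.3, 0, 0], [2.5, 2.3, 0, 0], [2.5, 2.3, 0, 0], [2.5, 2.3, 0, 0], [2.5, 2.3, 0, 0], [2, 2, 0, 0]],
])

```text
t: 2.03
tool_pos: [0.4082, -0.375, 0.2315]
tool_rot: [-2.493, 1.911, -0.001]
contact_force: [-0.2, 0.1, 0.3]
opening: 0.0854
```

Run:
```python
from h import *
np.set_printoptions(precision=4,suppress=True)
o=readout.get_obs();print(o["t"],o["tool_pos"],o["tool_rot"],o["q"],o["dq"])
a=viewer.get_image("wrist");b=viewer.get_image("top");cv2.imwrite("pics/w2.png",a);cv2.imwrite("pics/t2.png",b)
print(ray("wrist",(256,192)))
for n,z in dict(ingot=0,stub_end=.008,end_stop=.018,front_pin=.018,rear_pin=.018).items():
    for r in nets.pinpoint("wrist",n)[:1]: print(n,np.array(r["at"]),round(r["confidence"],2),onz("wrist",r["at"],z))
for c in("wrist","top"):
  for r in nets.masks_of(c,"ingot")[:1]:
    m=r["region"].astype(np.uint8);R=cv2.minAreaRect(cv2.findNonZero(m));bx=cv2.boxPoints(R)
    print(c,r["confidence"],r["box"]);print(np.array([onz(c,p,.014) for p in bx]))
```

```text
2.0333 [ 0.4082 -0.375   0.2315] [-2.4929  1.9112 -0.001 ] [-0.8775 -0.1165  1.7778  0.0005  1.4797  0.4306] [ 0.6019  0.0151 -0.014  -0.0119 -0.003   0.5973]
(array([ 0.4845, -0.3542,  0.376 ]), array([-0.3076, -0.1261, -0.9442]))
ingot [253.4 148.3] 0.64 [ 0.4228 -0.3844  0.    ]
stub_end [249.5 209.5] 0.87 [ 0.3329 -0.404   0.008 ]
end_stop [117.8  76.9] 0.95 [ 0.4666 -0.1973  0.018 ]
front_pin [213.7  85.1] 0.68 [ 0.4881 -0.3153  0.018 ]
rear_pin [131.6  63.7] 0.6 [ 0.4859 -0.2125  0.018 ]
wrist 0.86 [241.3, 93.2, 263.0, 206.6]
[[ 0.4848 -0.3491  0.014 ]
 [ 0.4921 -0.3765  0.014 ]
 [ 0.341  -0.4198  0.014 ]
 [ 0.3327 -0.3885  0.014 ]]
top 0.57 [320.6, 185.5, 341.2, 236.8]
[[ 0.4864 -0.3433  0.014 ]
 [ 0.4947 -0.3732  0.014 ]
 [ 0.3417 -0.4133  0.014 ]
 [ 0.3335 -0.3837  0.014 ]]
```

View pics/w2.png

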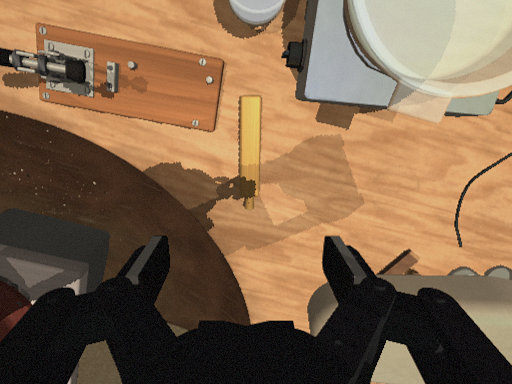

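```bash
cat >> h.py <<'E'
def ingot(c,z=.012):
  for r in nets.masks_of(c,"ingot")[:1]:
    m=r["region"].astype(np.uint8);bx=cv2.boxPoints(cv2.minAreaRect(cv2.findNonZero(m)))
    P=np.array([onz(c,p,z) for p in bx])[:,:2]
    if np.linalg.norm(P[0]-P[1])<np.linalg.norm(P[1]-P[2]):P=np.roll(P,-1,0)
    a,b=(P[0]+P[3])/2,(P[1]+P[2])/2
    print(c,round(r["confidence"],2),"ends",a,b,"len",np.linalg.norm(a-b),"wid",np.linalg.norm(P[1]-P[2]),"head",np.degrees(np.arctan2(*(a-b)[::-1])))
def board(c):
  A=[];B=[]
  for n,p in dict(end_stop=(0,.02),front_pin=(.018,-.092),rear_pin=(.018,.002)).items():
    for r in nets.pinpoint(c,n)[:1]:
      w=onz(c,r["at"],.018)[:2];print(c,n,np.array(r["at"]),round(r["confidence"],2),w);A.append(p);B.append(w)
  if len(A)>1:
    A=np.array(A);B=np.array(B);a=A-A.mean(0);b=B-B.mean(0)
    th=np.arctan2((a[:,0]*b[:,1]-a[:,1]*b[:,0]).sum(),(a*b).sum());R=np.array([[np.cos(th),-np.sin(th)],[np.sin(th),np.cos(th)]])
    print("board th deg",np.degrees(th),"org",B.mean(0)-R@A.mean(0),"res",(b-a@R.T)*1e3)
E
python3 - <<'E'
from h import *
np.set_printoptions(precision=4,suppress=True)
a=viewer.get_image("wrist");a=viewer.get_image("wrist");b=viewer.get_image("top");s=viewer.get_image("scene");cv2.imwrite("pics/w3.png",a)
for c in("wrist","top"): ingot(c)
for c in("wrist","top","scene"): board(c)
g=cv2.cvtColor(a,cv2.COLOR_BGR2GRAY)
p=np.array([[[38,25]],[[223,60]],[[213,131]],[[38,95]]],np.float32)
cv2.cornerSubPix(g,p,(6,6),(-1,-1),(3,50,.01));
for q in p[:,0]:print(q,onz("wrist",q,.018))
o=readout.get_obs();print(o["t"],o["tool_pos"])
print(viewer.calibration("wrist")["camera_matrix"])
E
```

```text
wrist 0.76 ends [ 0.4919 -0.3587] [ 0.3389 -0.4002] len 0.15850660598071512 wid 0.03243031839058289 head 15.16969667622444
top 0.62 ends [ 0.492  -0.3592] [ 0.3383 -0.3931] len 0.15736516335960454 wid 0.03458333239385588 head 12.430940234120863
wrist end_stop [117.4  76.3] 0.95 [ 0.4674 -0.1965]
wrist front_pin [210.5  77.2] 0.81 [ 0.4966 -0.3087]
wrist rear_pin [125.6  64.4] 0.86 [ 0.4837 -0.2045]
board th deg 6.365909104545268 org [ 0.4681 -0.2147] res [[ 1.5787 -1.6781]
 [ 0.4144 -4.5088]
 [-1.9931  6.1869]]
top end_stop [273.3 196.6] 0.96 [ 0.4615 -0.2009]
top front_pin [301.9 186.8] 0.64 [ 0.4887 -0.2868]
top rear_pin [277.4 187.8] 0.58 [ 0.4874 -0.2138]
board th deg 5.989435763960808 org [ 0.4648 -0.2119] res [[-1.2712 -8.898 ]
 [-3.6414 14.687 ]
 [ 4.9127 -5.7891]]
scene end_stop [266.3 218.1] 0.95 [ 0.4709 -0.2025]
scene front_pin [277.  204.1] 0.56 [ 0.4875 -0.2824]
scene rear_pin [264.3 215.6] 0.59 [ 0.4827 -0.2101]
board th deg 3.30411660323764 org [ 0.467  -0.2091] res [[  4.9888 -13.3989]
 [ -2.8216  17.4573]
 [ -2.1672  -4.0583]]
[34.2067 20.3935] [ 0.5033 -0.0949  0.018 ]
[222.3418  57.7079] [ 0.522  -0.3176  0.018 ]
[211.3316 129.7002] [ 0.434  -0.3238  0.018 ]
[41.2293 99.2896] [ 0.4149 -0.1056  0.018 ]
3.2333 [ 0.4068 -0.3767  0.2313]
[[266.0127   0.     245.7055]
 [  0.     266.0127 185.9282]
 [  0.       0.       1.    ]]
```

step_arm([
  [[0.2, -0.4, -3, 0], [0, 0, -4, 0], [0, 0, -4, 0], [0, 0, -3, 0], [0, 0, -1, 0], [0, 0, 0, 0], [0, 0, 0, 0]],
])

```text
t: 3.82
tool_pos: [0.4092, -0.3812, 0.0822]
tool_rot: [2.492, -1.912, 0.001]
contact_force: [-0.2, -0.1, 0.7]
opening: 0.0855
```

Run:
```python
from h import *
np.set_printoptions(precision=4,suppress=True)
a=viewer.get_image("wrist");cv2.imwrite("pics/w4.png",a)
ingot("wrist")
r=nets.pinpoint("wrist","ingot")[:1]
for q in r:print(q,onz("wrist",q["at"],0))
board("wrist")
o=readout.get_obs();print(o["t"],o["tool_pos"],o["tool_rot"])
R=cv2.Rodrigues(o["tool_rot"])[0];print(np.degrees(np.arctan2(R[1,0],R[0,0])))
```

```text
wrist 0.62 ends [ 0.4927 -0.3612] [ 0.3365 -0.4032] len 0.16177909616589528 wid 0.034376179821838916 head 15.018078716107388
{'at': [243.0, 173.8], 'confidence': 0.63} [ 0.4248 -0.3778  0.    ]
wrist end_stop [14.5 59.7] 0.74 [ 0.4691 -0.1958]
wrist front_pin [176.4  63.6] 0.89 [ 0.4966 -0.3083]
wrist rear_pin [37.  35.5] 0.77 [ 0.4887 -0.2109]
board th deg 4.699907127150437 org [ 0.4709 -0.2161] res [[-0.172   0.2977]
 [ 0.1973 -2.0178]
 [-0.0253  1.7202]]
4.1167 [ 0.4097 -0.3817  0.0834] [ 2.4918 -1.9119  0.0055]
-74.99724958791548
```

View pics/w4.png

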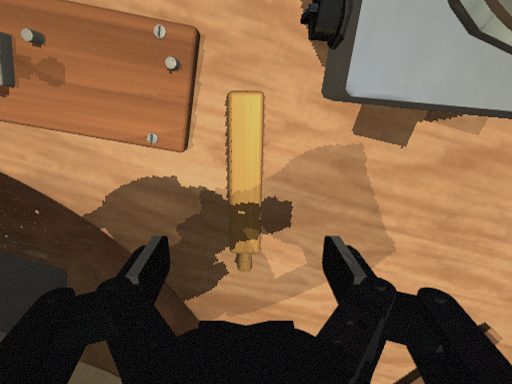

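step_arm([
  [[0, -0.15, -3, 0], [0, 0, -3, 0], [0, 0, -1.7, 0], [0, 0, 0, 0], [0, 0, 0, 0]],
])

```text
t: 4.53
tool_pos: [0.4085, -0.3819, 0.0041]
tool_rot: [-2.492, 1.912, 0.002]
contact_force: [-0.2, -0.5, 1.0]
opening: 0.0854
```

step_arm([
  [[0, 0, 0, 0], [0, 0, 0, 0], [0, 0, 0, 0], [0, 0, 0, 0], [0, 0, 0, 0], [0, 0, 0, 0]],
], grip=1, squeeze=60)

```text
t: 5.03
tool_pos: [0.4093, -0.3828, 0.0056]
tool_rot: [2.492, -1.912, 0.003]
contact_force: [-1.0, 0.4, 3.9]
opening: 0.0262
```

step_arm([
  [[0, 0, 1, 0], [0, 0, 2, 0], [0, 0, 3, 0], [0, 0, 2, 0], [0, 0, 0, 0.1], [0, 0, 0, 0.116], [0, 0, 0, 0.116], [0.5, 0, 0, 0.116], [0.5, 0.5, 0, 0.116], [0.5, 0.5, 0, 0.116]],
])

```text
t: 5.87
tool_pos: [0.4231, -0.3714, 0.0834]
tool_rot: [-2.989, 0.964, 0.003]
contact_force: [0.5, -0.4, -4.8]
opening: 0.0263
```

step_arm([
  [[0.9, 1, 0, 0.116], [0.9, 1.5, 0, 0.116], [0.9, 1.5, 0, 0.116], [0.9, 1.5, 0, 0.116], [0.8, 1.5, 0, 0.116], [0, 1, 0, 0.116], [0, 0, 0, 0.014], [0, 0, 0, 0], [0, 0, 0, 0], [0, 0, 0, 0]],
])

```text
t: 6.7
tool_pos: [0.4674, -0.2928, 0.0842]
tool_rot: [3.139, 0.123, -0.0]
contact_force: [-0.1, 1.2, -4.3]
opening: 0.0261
```

Run:
```python
from h import *
np.set_printoptions(precision=4,suppress=True)
a=viewer.get_image("wrist");cv2.imwrite("pics/w5.png",a)
o=readout.get_obs();print(o["t"],o["tool_pos"],o["tool_rot"],o["opening"])
R=cv2.Rodrigues(o["tool_rot"])[0];print(np.degrees(np.arctan2(R[1,0],R[0,0])))
ingot("wrist",o["tool_pos"][2]+.01)
board("wrist")
viewer.get_image("top");board("top")
```

```text
6.75 [ 0.4675 -0.2928  0.0843] [ 3.1391  0.1237 -0.0002] 0.02647422255500356
4.514567014126561
wrist 0.84 ends [ 0.4592 -0.2077] [ 0.4705 -0.3515] len 0.14427053930252806 wid 0.037818822437647566 head 94.509592407492
wrist end_stop [256.9  75.2] 0.85 [ 0.4672 -0.1976]
wrist front_pin [277.2  98.2] 0.72 [ 0.484  -0.2122]
wrist rear_pin [276.5  98.8] 0.78 [ 0.4835 -0.2126]
board th deg 34.19362046081151 org [ 0.4552 -0.1949] res [[ 23.2732 -19.2173]
 [-37.8188  48.6687]
 [ 14.5456 -29.4514]]
top end_stop [272.5 194.5] 0.65 [ 0.4678 -0.1987]
top rear_pin [272.6 188.8] 0.92 [ 0.4848 -0.1994]
board th deg 42.46849211694183 org [ 0.4771 -0.2132] res [[ 4.2142 -0.1863]
 [-4.2142  0.1863]]
```

View pics/w5.png

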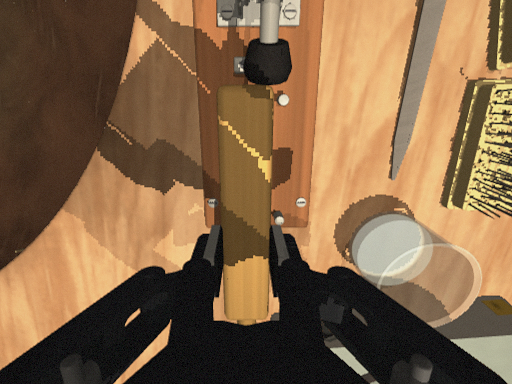

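Run:
```python
from h import *
np.set_printoptions(precision=4,suppress=True)
a=cv2.imread("pics/w5.png")
for n,p,z in[("rear top",(283,99.5),.029),("front top",(279,221),.029),("cL",(206.5,227),.018),("cR",(304,228),.018)]:print(n,onz("wrist",p,z))
o,d=ray("wrist",(268,72));print(o)
c=viewer.calibration("wrist");R=np.array(c["R"]);dn=d/(R@d)[2]
for k in(.11,.12,.13):print("foot",k,o+k*dn)
cv2.imwrite("pics/w5c.png",cv2.resize(a[30:240,180:340],None,fx=2.8,fy=2.8,interpolation=2))
```

```text
rear top [ 0.487  -0.2125  0.029 ]
front top [ 0.4957 -0.3075  0.029 ]
cL [ 0.4349 -0.3236  0.018 ]
cR [ 0.5204 -0.3176  0.018 ]
[ 0.4603 -0.2142  0.2288]
foot 0.11 [ 0.4687 -0.2029  0.1096]
foot 0.12 [ 0.4695 -0.2019  0.0987]
foot 0.13 [ 0.4702 -0.2009  0.0879]
```

View pics/w5c.png

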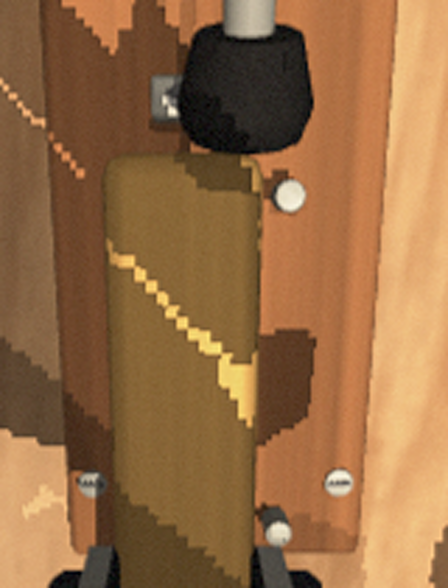

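Run:
```python
from h import *
np.set_printoptions(precision=4,suppress=True)
s=viewer.get_image("scene");viewer.get_image("wrist");viewer.get_image("top")
rs={}
for c in("scene","wrist","top"):
    for n in("clamp_foot","handle_grip"):
        for r in nets.pinpoint(c,n)[:1]:
            print(c,n,np.array(r["at"]),r["confidence"]);rs[c,n]=ray(c,r["at"])
def tri(L):
    A=0;b=0
    for o,d in L:
        d=d/np.linalg.norm(d);M=np.eye(3)-np.outer(d,d);A=A+M;b=b+M@o
    X=np.linalg.solve(A,b);return X,[np.linalg.norm(np.cross(X-o,d/np.linalg.norm(d))) for o,d in L]
for n in("clamp_foot","handle_grip"):
    k=[q for q in rs if q[1]==n];print(n,tri([rs[q] for q in k]))
k=[("scene","clamp_foot"),("wrist","clamp_foot")]
if all(q in rs for q in k):print(tri([rs[q] for q in k]))
o=readout.get_obs();print(o["t"],o["q"],o["tool_pos"])
cv2.imwrite("pics/s6.png",cv2.resize(s[130:290,180:340],None,fx=3.7,fy=3.7,interpolation=2))
```

```text
scene clamp_foot [266.8 190. ] 0.37
scene handle_grip [243.6 201.2] 0.84
wrist clamp_foot [258.2  75.7] 0.7
top clamp_foot [276.2 192.6] 0.62
top handle_grip [233.1 193.3] 0.63
clamp_foot (array([ 0.4671, -0.2042,  0.1067]), [np.float64(0.002556437520703434), np.float64(0.002189145716661019), np.float64(0.0013727273200813076)])
handle_grip (array([ 0.4645, -0.09  ,  0.1287]), [np.float64(0.002510707125044148), np.float64(0.00251070712504405)])
(array([ 0.4668, -0.2031,  0.1071]), [np.float64(0.0022194226032161736), np.float64(0.0022194226032162556)])
7.6 [-0.6933  0.0169  1.9067 -0.      1.218  -0.7743] [ 0.4678 -0.2922  0.0843]
```

View pics/s6.png

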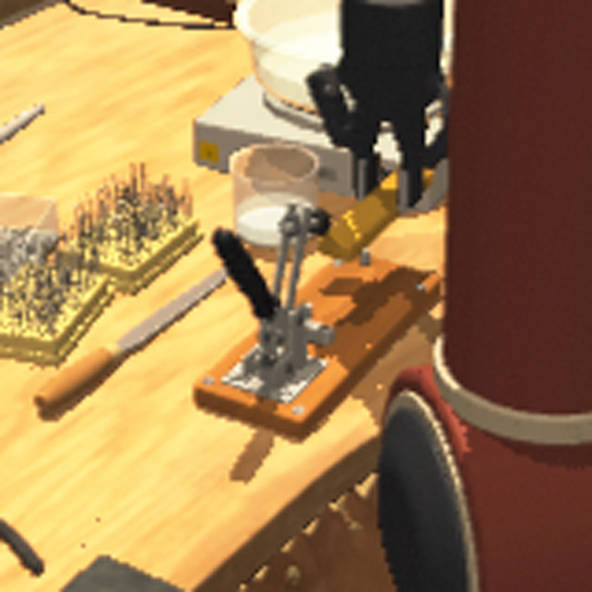

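step_arm([
  [[0, -0.3, -1, 0.008], [0, 0, -2, 0], [0, 0, -1.5, 0], [0, 0, -1, 0], [0, 0.3, -0.4, 0], [0, 0, 0, 0], [0, 0, 0, 0]],
])

```text
t: 8.18
tool_pos: [0.4681, -0.2922, 0.0256]
tool_rot: [3.138, 0.14, 0.001]
contact_force: [0.8, -0.2, -4.6]
opening: 0.0264
```

Run:
```python
from h import *
np.set_printoptions(precision=4,suppress=True)
a=viewer.get_image("wrist");cv2.imwrite("pics/w7.png",cv2.resize(a[0:240,150:350],None,fx=2.5,fy=2.5,interpolation=2))
o=readout.get_obs();print(o["t"],o["tool_pos"],o["contact_force"])
ingot("wrist",o["tool_pos"][2]+.008)
board("wrist")
```

```text
8.2333 [ 0.4683 -0.2923  0.0259] [-0.2223  0.0914 -4.1096]
wrist 0.59 ends [ 0.4594 -0.2076] [ 0.4724 -0.3532] len 0.14612722219240398 wid 0.037772920921491294 head 95.12059204831739
wrist end_stop [262.4  65.2] 0.83 [ 0.4675 -0.1968]
wrist front_pin [287.5 255. ] 0.8 [ 0.4965 -0.3093]
wrist rear_pin [290.5 101.8] 0.57 [ 0.4846 -0.2136]
board th deg 5.880378034505466 org [ 0.4686 -0.2179] res [[ 1.0132  1.1984]
 [ 0.6007 -1.6848]
 [-1.6139  0.4864]]
```

View pics/w7.png

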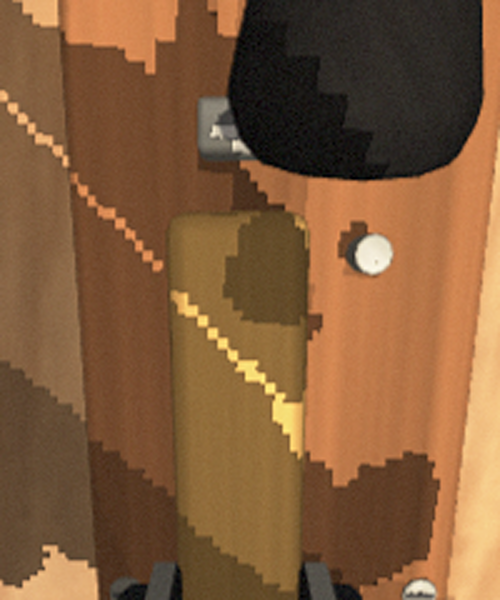

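step_arm([
  [[0.3, 0.4, 0, 0], [0.3, 0.4, 0, 0], [0, 0, -0.2, 0], [0, 0, -0.2, 0], [0, 0, 0, 0], [0, 0, 0, 0]],
])

```text
t: 8.93
tool_pos: [0.4748, -0.2839, 0.0236]
tool_rot: [-3.137, -0.14, -0.001]
contact_force: [-2.6, 5.0, 9.0]
opening: 0.0261
```

step_arm([
  [[0.1, 0, 0.1, 0], [0.1, 0.1, 0, 0], [0, 0.1, 0, 0], [0, 0, 0, 0], [0, 0, 0, 0]],
])

```text
t: 9.35
tool_pos: [0.4758, -0.284, 0.0236]
tool_rot: [3.135, 0.14, -0.001]
contact_force: [-5.0, -3.3, 4.8]
opening: 0.0262
```

Run:
```python
from h import *
np.set_printoptions(precision=4,suppress=True)
a=viewer.get_image("wrist");cv2.imwrite("pics/w8.png",cv2.resize(a[0:240,150:350],None,fx=2.5,fy=2.5,interpolation=2))
o=readout.get_obs();print(o["t"],o["tool_pos"],o["contact_force"])
ingot("wrist",.03)
```

```text
9.4 [ 0.4758 -0.284   0.0236] [-5.7366 -2.6751  4.342 ]
wrist 0.87 ends [ 0.4678 -0.2122] [ 0.4797 -0.3464] len 0.13473101484133795 wid 0.03623486432025888 head 95.09406747958717
```

View pics/w8.png

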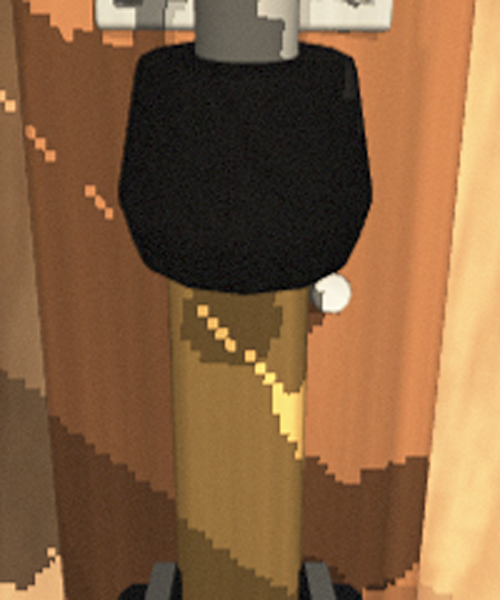

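step_arm([
  [[0, 0.1, 0, 0], [0, 0.2, 0, 0], [0, 0.1, 0, 0], [0, 0, 0, 0], [0, 0, 0, 0]],
])

```text
t: 9.87
tool_pos: [0.4757, -0.2813, 0.0236]
tool_rot: [3.132, 0.139, -0.001]
contact_force: [-5.5, -7.7, 2.0]
opening: 0.026
```

step_arm([
  [[0, 0.15, 0, 0], [0, 0.15, 0, 0], [0, 0, 0, 0], [0, 0, 0, 0], [0, 0, 0, 0]],
])

```text
t: 10.28
tool_pos: [0.4757, -0.2812, 0.0237]
tool_rot: [3.126, 0.139, 0.0]
contact_force: [-4.8, -18.0, -3.8]
opening: 0.0263
```

step_arm([
  [[0, -0.4, 0, 0], [-0.1, 0, 0, 0], [0, 0, 0, 0]],
])

```text
t: 10.53
tool_pos: [0.4756, -0.2813, 0.0236]
tool_rot: [3.134, 0.139, 0.003]
contact_force: [-2.2, -6.2, 2.1]
opening: 0.026
```

step_arm([
  [[0, 0, 0, 0], [0, 0, 0, 0], [0, 0, 0, 0], [0, 0, 0, 0], [0, 0, 0, 0]],
], grip=0)

```text
t: 10.95
tool_pos: [0.4748, -0.2787, 0.022]
tool_rot: [-3.138, -0.14, 0.0]
contact_force: [-0.8, -0.5, -0.5]
opening: 0.0842
```

step_arm([
  [[0, 0, 1, 0], [0, 0, 2, 0], [0, -1, 3, 0], [0, -2, 3.5, 0], [0, -2, 3.5, 0], [0, -1, 2, 0], [0, 0, 0, 0], [0, 0, 0, 0]],
])

```text
t: 11.62
tool_pos: [0.4756, -0.3403, 0.175]
tool_rot: [3.136, 0.138, 0.005]
contact_force: [-0.0, 0.3, -0.1]
opening: 0.0856
```

Run:
```python
from h import *
np.set_printoptions(precision=4,suppress=True)
a=viewer.get_image("wrist");cv2.imwrite("pics/w9.png",a)
o=readout.get_obs();print(o["t"],o["tool_pos"],o["q"],o["contact_force"])
ingot("wrist",.03);board("wrist")
s=viewer.get_image("scene");viewer.get_image("top")
for c in("scene","top"):
    for n in("handle_grip","handle_pivot"):
      for r in nets.pinpoint(c,n)[:1]:print(c,n,np.array(r["at"]),r["confidence"])
```

```text
11.6667 [ 0.4747 -0.339   0.1726] [-0.7478 -0.0029  1.769   0.0003  1.3752 -0.8367] [-1.0394 -0.3382 -0.9647]
wrist 0.67 ends [ 0.4641 -0.1936] [ 0.4792 -0.3515] len 0.15862188039798805 wid 0.03385000716617446 head 95.45971782187118
wrist end_stop [251.7  30.4] 0.56 [ 0.4657 -0.195 ]
wrist front_pin [266.5 141.6] 0.83 [ 0.4927 -0.3022]
wrist rear_pin [263.9  47.1] 0.56 [ 0.4793 -0.2086]
board th deg 6.13412793866749 org [ 0.4648 -0.2134] res [[ 3.0381 -1.5043]
 [ 0.1279  0.673 ]
 [-3.166   0.8312]]
scene handle_grip [246.  201.8] 0.74
scene handle_pivot [253.2 227.2] 0.83
top handle_grip [232.4 198.4] 0.51
top handle_pivot [249.4 195.8] 0.9
```

View pics/w9.png

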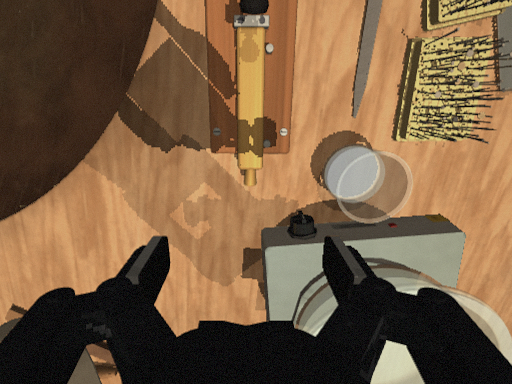

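step_arm([
  [[0, 0, 2.5, 0], [0, 2, 1, 0], [-0.2, 3, 0, 0], [-0.2, 3, 0, 0], [-0.2, 3, 0, 0], [-0.2, 3, 0, 0], [-0.2, 3, 0, 0], [-0.2, 3, 0, 0], [0, 1.5, 0, 0], [0, 0, 0, 0]],
], grip=1)

```text
t: 13.0
tool_pos: [0.4626, -0.1216, 0.2074]
tool_rot: [-3.138, -0.145, -0.001]
contact_force: [-0.6, 0.1, -0.1]
opening: -0.0001
```

step_arm([
  [[0, 0, 0, 0], [0, 0, 0, 0], [0, 0, 0, 0]],
])

```text
t: 13.25
tool_pos: [0.4628, -0.1251, 0.2073]
tool_rot: [3.138, 0.138, -0.0]
contact_force: [-1.0, -0.1, 0.6]
opening: 0.0001
```

Run:
```python
from h import *
np.set_printoptions(precision=4,suppress=True)
a=viewer.get_image("wrist");s=viewer.get_image("scene");
o=readout.get_obs();print(o["t"],o["tool_pos"],o["opening"],o["contact_force"])
w=cv2.resize(a,(400,300));c=cv2.resize(s[90:270,150:390],(400,300),interpolation=2);cv2.imwrite("pics/c10.png",np.hstack([w,c]))
for n in("scene","wrist"):
  for r in nets.pinpoint(n,"handle_grip")[:1]:print(n,r,onz(n,r["at"],.134))
```

```text
13.35 [ 0.4628 -0.1251  0.2073] -2.0894740534022182e-05 [-0.046  -0.2445  0.1994]
scene {'at': [244.8, 200.1], 'confidence': 0.7} [ 0.4574 -0.0898  0.134 ]
wrist {'at': [243.8, 160.9], 'confidence': 0.91} [ 0.4577 -0.096   0.134 ]
```

View pics/c10.png

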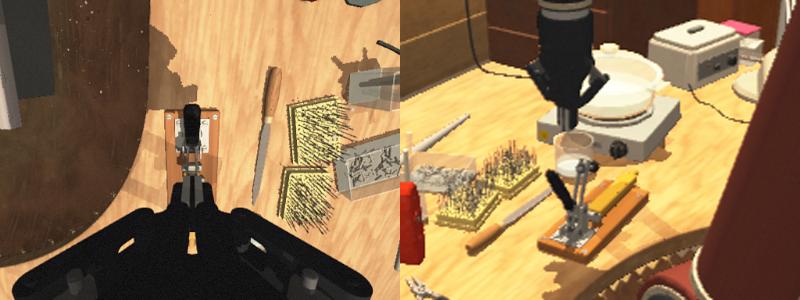

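step_arm([
  [[0, 0, -3, 0], [-0.1, 0, -2.5, 0], [0, 0, -0.8, 0], [-0.15, 1.6, 0, 0], [-0.1, 1.2, -0.3, 0], [-0.1, 1.2, -0.6, 0], [-0.1, 1.2, -0.9, 0], [-0.1, 1.2, -1, 0], [0, 0, 0, 0]],
])

```text
t: 14.2
tool_pos: [0.4546, -0.0576, 0.1137]
tool_rot: [-3.136, -0.143, 0.006]
contact_force: [-0.2, -0.6, -0.7]
opening: -0.0001
```

step_arm([
  [[-0.1, 0.9, -1.2, 0], [-0.1, 0.9, -1.3, 0], [0, 0.4, -1, 0], [0, 0, 0, 0]],
])

```text
t: 14.53
tool_pos: [0.4531, -0.037, 0.0791]
tool_rot: [-3.137, -0.141, 0.004]
contact_force: [-0.0, -0.3, 1.2]
opening: -0.0001
```

Run:
```python
from h import *
np.set_printoptions(precision=4,suppress=True)
a=viewer.get_image("wrist");s=viewer.get_image("scene");
o=readout.get_obs();print(o["t"],o["tool_pos"],o["contact_force"],o["wrist_torque"])
w=cv2.resize(a,(400,300));c=cv2.resize(s[90:270,150:390],(400,300),interpolation=2);cv2.imwrite("pics/c11.png",np.hstack([w,c]))
```

```text
14.6333 [ 0.4539 -0.0381  0.0808] [-0.314  -0.4845  0.7964] [-0.0003  0.1027  0.038 ]
```

View pics/c11.png

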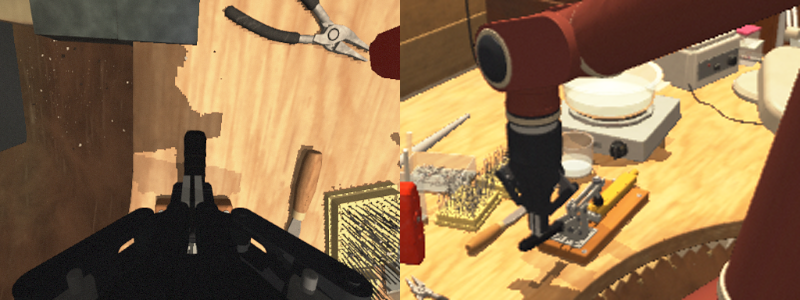

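step_arm([
  [[0, 0.3, -0.6, 0], [0, 0.2, -0.7, 0], [0, 0.2, -0.7, 0], [0, 0.1, -0.6, 0], [0, 0, -0.4, 0], [0, 0, 0, 0]],
])

```text
t: 15.13
tool_pos: [0.4534, -0.0302, 0.0499]
tool_rot: [-3.138, -0.14, 0.003]
contact_force: [-0.0, 0.6, 0.1]
opening: 0.0001
```

step_arm([
  [[0, 0, -0.3, 0], [0, 0, -0.3, 0], [0, 0, -0.2, 0], [0, 0, 0, 0], [0, 0, 0, 0]],
])

```text
t: 15.55
tool_pos: [0.4549, -0.0305, 0.0477]
tool_rot: [3.138, 0.14, -0.004]
contact_force: [-15.6, 3.5, 29.2]
opening: -0.0001
```

step_arm([
  [[0, 0, 1, 0], [0, 0, 3, 0], [0, 0, 4, 0], [0, -2, 4, 0], [0, -3.5, 2, 0], [0, -4, 0, 0], [0, -4, 0, 0], [-1, -4, 0, 0], [-1, -3.5, 0, 0], [-1, -3.5, 0, 0]],
])

```text
t: 16.38
tool_pos: [0.4235, -0.276, 0.1807]
tool_rot: [3.138, 0.139, 0.001]
contact_force: [0.5, 0.5, 1.1]
opening: 0.0001
```

step_arm([
  [[-1, -3.5, 0, 0], [-1, -3.5, 0, 0], [-1, -3, 0, 0], [-1, -2, 0, 0], [0, 0, 0, 0], [0, 0, 0, 0], [0, 0, 0, 0]],
])

```text
t: 16.97
tool_pos: [0.3843, -0.3934, 0.1803]
tool_rot: [-3.138, -0.14, -0.0]
contact_force: [0.3, 1.4, 0.1]
opening: -0.0001
```

Run:
```python
from h import *
np.set_printoptions(precision=4,suppress=True)
for c in("scene","wrist","top"):viewer.get_image(c)
o=readout.get_obs();print(o["t"],o["tool_pos"],o["contact_force"])
O=np.array([.4695,-.2167]);th=np.radians(5);Rb=np.array([[np.cos(th),-np.sin(th)],[np.sin(th),np.cos(th)]])
for c in("scene","top","wrist"):
  for n,z in dict(handle_grip=.038,clamp_foot=.034,ingot=.018,stub_end=.026,goblet=0,half_round_file=0,round_pliers=0).items():
    for r in nets.pinpoint(c,n)[:1]:
      w=onz(c,r["at"],z);print(c,n,np.round(r["confidence"],2),w,"board mm",1e3*(Rb.T@(w[:2]-O)))
ingot("top",.03);ingot("wrist",.03)
```

```text
17.1167 [ 0.3848 -0.3928  0.1805] [ 0.6523  0.0328 -0.656 ]
scene handle_grip 0.69 [ 0.4563 -0.0215  0.038 ] board mm [  3.9131 195.6179]
scene clamp_foot 0.71 [ 0.4645 -0.2455  0.034 ] board mm [ -7.4981 -28.2959]
scene ingot 0.55 [ 0.4829 -0.2605  0.018 ] board mm [  9.5   -44.827]
scene goblet 0.75 [ 0.5926 -0.3171  0.    ] board mm [ 113.8709 -110.703 ]
scene half_round_file 0.63 [ 0.5963 -0.1507  0.    ] board mm [132.0942  54.7122]
scene round_pliers 0.71 [0.5533 0.1046 0.    ] board mm [111.438  312.7803]
top handle_grip 0.54 [ 0.4628 -0.0214  0.038 ] board mm [ 10.3193 195.1853]
top ingot 0.76 [ 0.4674 -0.2656  0.018 ] board mm [ -6.3709 -48.5342]
top goblet 0.69 [ 0.6095 -0.3291  0.    ] board mm [ 129.6631 -124.1524]
top half_round_file 0.83 [ 0.6003 -0.1504  0.    ] board mm [136.095  54.651]
top round_pliers 0.66 [0.5434 0.0991 0.    ] board mm [101.0945 308.1127]
wrist handle_grip 0.66 [ 0.4915 -0.3089  0.038 ] board mm [ 13.8836 -93.791 ]
wrist ingot 0.77 [ 0.4727 -0.2671  0.018 ] board mm [ -1.2343 -50.4766]
wrist stub_end 0.76 [ 0.4851 -0.359   0.026 ] board mm [   3.1424 -143.1345]
wrist goblet 0.81 [ 0.6055 -0.3352  0.    ] board mm [ 125.1305 -129.9107]
top 0.91 ends [ 0.4657 -0.1975] [ 0.4823 -0.3529] len 0.15632745925123906 wid 0.028485650288253218 head 96.09199761685196
wrist 0.85 ends [ 0.4779 -0.3554] [ 0.4685 -0.2173] len 0.13843164452017634 wid 0.03082925779750485 head -86.1018013642589
```

```bash
python3 -c "
from h import *
print(ctrl.finish_job())"
```

```text
the job is handed in; nothing more can be done
None
```

I laid the ingot on the sawing board against the stop and pins, pushed the clamp handle down to its stop, backed the arm away and handed the job in. That was at about 17 s of the 51 s allowed; no verdict was reported.

- **Ingot position:** In the last push along the board the ingot stopped moving at 18 N, so it was up against the end stop. The picture after I let go showed it flat and touching both pins. With the clamp shut, the wrist camera put its origin at (-1, -50) mm in the board's frame, against a target of (0, -50). The stub end was at y = -143 mm.
- **Ingot angle:** The top camera gave the ingot about 1° off the board's direction. The wrist camera's outline gave about 1° the other way.
- **Clamp:** The last push on the handle stalled on its stop at about 29 N. Both fixed cameras then put the grip at y = 195 mm, where the locked position is about 196 mm.
- **Robot:** It was clear of everything, with no contact force beyond noise.
- **Other tools:** The file and pliers read the same as at the start, to within 11 mm.

Some checks disagreed or were not made:
- **Ingot x:** The top camera put the ingot's x at -6 mm and the scene camera at +9.5 mm. I trusted the close wrist view and the contact with the pins.
- **Clamp foot:** One scene reading put the foot about 28 mm from where it should be, and nothing confirmed it. I could not measure the foot's force directly.
- **Beaker:** The scene camera's reading was about 38 mm from its first one. The top camera's was 9 mm off, and the arm never went near the beaker, so I took this as a network error.
- **Locked clamp:** I had used up all 12 picture views before the handle locked, so the final state rests on numbers only.

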